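Load a board test rack and lock its contacts

TASK

Load the board test rack: draw every circuit board with a pull tab out of the stack leaning on the stand, leaving the plain aluminium plate leaning there, and stand each one, tab up, fully down in a slot of its own. Then lay the retainer bar in its saddles across the boards and turn both turnbuttons fully over its ends. Last of all press the contact plunger down against its spring and slide its keeper under the strap, so that the plunger stays down.

Things in the scene. Friction and masses are not known exactly. Their poses are not given: they have to be found in the camera images.
- card_stand: dark steel stand fixed to the bench, 104 deep (x) x 196 wide (y), origin under its middle. Panels lean on it in a touching stack: bottom edges on a level ledge 12 above the bench, behind a toe strip 24 high; back plate leans 12 degrees from upright toward the stand's +x and reaches 84 above the bench, so the panels stand out over it
- card_a: circuit board in a grey carrier frame: upright panel 160 wide (its y) x 100 high (z) x 8 thick (x), 110 g, with a black pull tab on its top edge, 18 wide, 8 thick, reaching 132 above the bottom edge, 60 toward -y of the middle. Origin: middle of its bottom edge. Starts in the leaning stack. The boards differ only in the tab's place. None if absent
- card_b: circuit board in a grey carrier frame: upright panel 160 wide (its y) x 100 high (z) x 8 thick (x), 110 g, with a black pull tab on its top edge, 18 wide, 8 thick, reaching 132 above the bottom edge, 28 toward -y of the middle. Origin: middle of its bottom edge. Starts in the leaning stack. The boards differ only in the tab's place. None if absent
- card_c: circuit board in a grey carrier frame: upright panel 160 wide (its y) x 100 high (z) x 8 thick (x), 110 g, with a black pull tab on its top edge, 18 wide, 8 thick, reaching 132 above the bottom edge, 58 toward +y of the middle. Origin: middle of its bottom edge. Starts in the leaning stack. The boards differ only in the tab's place. None if absent
- card_a_tab (a point): point in card_a's pull tab, 119 above its bottom edge (13 below the tab's top)
- card_b_tab (a point): the same on card_b
- card_c_tab (a point): the same on card_c
- blank_plate: plain aluminium blanking plate without a tab, 160 wide (y) x 94 high (z) x 8 thick, 160 g, leaning somewhere in the same stack (in front of, between or behind the boards). It stays there. Origin: middle of its bottom edge, z up along the plate
- test_rack: top-loading board test rack, screwed to the bench; origin under its middle, x across its three slots, y along them. Two cheeks (y = -85, +85; 89 high) carry black guides for the boards' ends. Folded sheet posts at x = -75 and +80, y = -20 to +43, hold the retainer bar. On the -y side (y = -124) stands the contact plunger, which closes the contacts on all boards' lower edges
- slot1 (a point): floor of slot 1 (x = -34 in the rack's frame), 10 above the bench: where the middle of a board's bottom edge stands. Guide channels at both ends are 11.5 wide for the 8 mm board, with 5 mm play endways, and have flared mouths 25 wide at 88 above the bench. A seated board's top edge is 110, its tab's top 142 above the bench. Either face may be in front
- slot2 (a point): the same for slot 2 (x = 0)
- slot3 (a point): the same for slot 3 (x = +34)
- retainer_bar: loose aluminium bar 160 long (its x) x 26 wide (y) x 10 thick, about 0.22 kg, with a black upright handle on its middle, 36 long (x) x 12 thick (y), up to 66 above the underside. Origin: centre of its underside. It lies on the bench and belongs across the tops of the boards
- bar_grip (a point): point in the bar's handle, 50 above its underside
- saddle (a point): where the bar's origin belongs, 112 above the bench, bar along the rack's x, either way round. The two saddles leave 2.5 mm each side of the bar and 3 mm at each end; their lips stand 8 high (-y side flared, to 126 above the bench)
- latch_front (a joint): turnbutton on the post at rack x = -75: 0 = square over the bar's end (hard stop, pawl pointing to -y of the rack), grows to 1.9 as it turns clear (clockwise from above, so close it anticlockwise); starts at 1.2 to 1.8 and stays where it is left (friction 0.03 Nm)
- latch_front_grip (a point): centre of its upright black finger grip, on the pivot axis, 141 above the bench (rack x = -75, y = +33.5): 10 thick x 30 long (along the pawl) x 24 high, top at 153; beneath it the steel pawl, 14 wide, 124 to 129 above the bench. The point's y axis runs along the grip, -y toward the pawl's tip
- latch_front_tip (a point): tip of the pawl, 44 from the pivot
- latch_rear (a joint): turnbutton on the post at rack x = +75: 0 = square over the bar's end (hard stop, pawl pointing to -y of the rack), grows to 1.9 as it turns clear (anticlockwise from above, so close it clockwise); starts at 1.2 to 1.8 and stays where it is left
- latch_rear_grip (a point): as latch_front_grip, at rack x = +75, y = +33.5
- latch_rear_tip (a point): tip of its pawl, 44 from the pivot
- plunger (a joint): contact plunger: 0 = up, 0.013 m = fully pressed (straight down). Spring: 8 N at the start, 14 N fully pressed; it springs back when let go unless the keeper holds it (then it rests at about 0.0105)
- keeper (a joint): keeper, a slide bolt on top of the plunger that goes up and down with it: 0 = free, 0.018 m = nose fully under the steel strap; slides toward +x of the rack, friction 0.8 N. The strap blocks it unless the plunger is pressed at least 0.0105 m (better 0.0125), so keep pressing while sliding
- keeper_grip (a point): centre of the keeper's black finger grip: 22 long (rack x) x 10 thick (rack y) x 28 high, 12 above and 16 below this point; under it a steel slide plate 30 x 24 on which fingertips may bear. With the plunger up it is 100 above the bench, at rack x = -18, y = -124. The strap's top is 85 above the bench, 34 to 48 toward +x of it

How it is judged:
On the way, in this order (a step that is already met when the one before it is completed fails the run):
1. every board stands fully down in a slot of its own (((horizontal distance between card_a and slot1 below 0.007 m and z of card_a in the frame of test_rack below 0.0145 m and angle between card_a's own z axis and vertical below 0.1 rad) or (horizontal distance between card_a and slot2 below 0.007 m and z of card_a in the frame of test_rack below 0.0145 m and angle between card_a's own z axis and vertical below 0.1 rad) or (horizontal distance between card_a and slot3 below 0.007 m and z of card_a in the frame of test_rack below 0.0145 m and angle between card_a's own z axis and vertical below 0.1 rad)) and ((horizontal distance between card_b and slot1 below 0.007 m and z of card_b in the frame of test_rack below 0.0145 m and angle between card_b's own z axis and vertical below 0.1 rad) or (horizontal distance between card_b and slot2 below 0.007 m and z of card_b in the frame of test_rack below 0.0145 m and angle between card_b's own z axis and vertical below 0.1 rad) or (horizontal distance between card_b and slot3 below 0.007 m and z of card_b in the frame of test_rack below 0.0145 m and angle between card_b's own z axis and vertical below 0.1 rad)) and ((horizontal distance between card_c and slot1 below 0.007 m and z of card_c in the frame of test_rack below 0.0145 m and angle between card_c's own z axis and vertical below 0.1 rad) or (horizontal distance between card_c and slot2 below 0.007 m and z of card_c in the frame of test_rack below 0.0145 m and angle between card_c's own z axis and vertical below 0.1 rad) or (horizontal distance between card_c and slot3 below 0.007 m and z of card_c in the frame of test_rack below 0.0145 m and angle between card_c's own z axis and vertical below 0.1 rad))), for 0.2 s.
2. the retainer bar lies in its saddles with both turnbuttons over its ends (all of step 1 and horizontal distance between retainer_bar and saddle below 0.009 m and z of retainer_bar in the frame of test_rack below 0.116 m and angle between retainer_bar's own z axis and vertical below 0.06 rad and value of joint each of latch_front, latch_rear below 0.35 rad), for 0.2 s.
3. the plunger is pressed down and its keeper is under the strap (value of joint plunger above 0.008 m and value of joint keeper above 0.012 m), for 0.2 s.
At the end, for the whole second after the job is handed in: Every board stands in its own slot (7 mm sideways, 4.5 mm off the floor, 0.1 rad upright); bar in its saddles (9 mm, level); turnbuttons within 0.35 rad of square; plunger held at least 8 mm down, keeper at least 12 mm under the strap; the plain plate still leans on the stand (all of step 2 and all of step 3 and z of blank_plate in the frame of card_stand below 0.03 m and angle between blank_plate's own z axis and vertical below 0.65 rad and horizontal distance between blank_plate and card_stand below 0.05 m and linear speed of retainer_bar below 0.02 m/s); the robot touches nothing.
It fails at once if the plain plate is toppled or taken from the stand (angle between blank_plate's own z axis and vertical above 0.9 rad or z of blank_plate in the frame of card_stand above 0.08 m).
Of card_a, card_b, card_c only 2 to 3 are there at a start; the rules pass over those that are not, and their reading is None.
At some moment in a run one of retainer_bar may be knocked a few centimetres aside while the robot is not near it.
Once in a run the grip may slacken for a moment while it holds something.
It also fails if it takes over 205 s, if anything falls off the work surface, if the arm or the gripper's body presses on something with over 40 N, if the wrist force passes 120 N, or if a joint passes its speed limit or range.

ROBOT

A 6-joint arm with a two-finger parallel gripper is mounted at the origin on a cart in front of the work surface, level with it; the furniture and walls round the work are solid. World frame = base frame: x ahead of the robot, y to its left, z up, the work surface at z = 0. Lengths are in m, angles in rad, forces in N, time in s.
With the tool pointing down it reaches from about 0.325 to 0.85 m from the base axis. Payload 15.5 kg.
Tool frame: the origin (TCP) lies on the centre line of the jaws, within the pads' length; the fingertips stand robot.tip_reach ahead of it and the grasp point (between the pads) lies 11 mm behind it (robot.tip_reach is the distance from the TCP to the fingertips, in m); z points along the fingers, y is the line along which they close (so a half turn about z gives the same grasp; the last joint's range is limited). The gripper opens to 91 mm and grips with 3 to 60 N. Pads are 32 mm wide; open, the fingers measure 118 mm over their backs; the gripper's body (76 mm by 178 mm) begins 60 mm behind the grasp point.
Start: joints at [1.107, 0.494, 1.345, -0, 1.302, -0.096], TCP at [0.225, 0.583, 0.222] pointing down, gripper open.
Joint ranges: [-2.91, 2.91], [-0.82, 2.16], [0.22, 2.67], [-1.22, 4.37], [0.12, 2.79], [-3.08, 3.08]. Speed limits (rad/s): [1.89, 1.89, 2.57, 3.01, 3.01, 3.01].

INTERFACE

Orientations are given as a unit quaternion [w, x, y, z].
In Python, from workcell import robot gives the robot as it stands. Calls block until the motion is done:
- robot.reach(position, orientation): joint-space move of the TCP to a pose.
- robot.movel(position, attitude=None, max_speed=0.15, guard=None): straight line of the TCP; attitude=None keeps the orientation; max_speed is the mean speed in m/s. With guard (N) it stops when the force on the tool has changed by that much, and returns True; else False.
- robot.set_joints(angles): joint-space move.
- robot.gripper_to(opening, newtons=None): opening from 0.0 (shut) to 1.0 (fully open); newtons is the grip in N (None keeps the last); returns when the fingers have stopped.
- robot.pause(seconds).
- robot.inverse_kinematics(position, orientation): joint angles nearest the present ones, or None.
- robot.snapshot(name): name is "scene" or "top" or "wrist"; returns the picture (480x640x3 uint8, red, green, blue); there is no depth.
- robot.calibration(name): a dict with "fx", "fy", "cx", "cy" (pixels), "rvec" (rotation vector, rad) and "tvec" (3), from world to camera coordinates, as OpenCV has them. Camera axes: x right, y down, z forward; pixel columns grow to the right and rows downward; lengths in m; the calibration is good to about 2 mm. A picture is of the moment at which its call begins: read the wrist's pose just before it. calibration takes no time and is no camera call; for the wrist camera it gives the pose at the moment of the call.
A pose or a line that the arm cannot do raises robot.IKError and nothing moves.
- robot.job_done(): hands the job in; it is judged then, once.
Readings, each from a call of its own:
- robot.read_time(): time.
- robot.read_joint_positions(): joint angles.
- robot.read_dq(): joint speeds.
- robot.read_joint_efforts(): joint torques, N m.
- robot.read_position(): TCP position.
- robot.read_orientation(): TCP orientation.
- robot.read_ft_force(): force on the tool from outside, world axes, zero at the start.
- robot.read_torque(): the same for the moment, N m.
- robot.read_gripper_width(): opening from 0.0 (shut) to 1.0 (fully open).
- robot.read_grasp_force(): force on a finger pad.
Only numpy, scipy, OpenCV 4.12 (cv2) and the standard library are available. Lean on these libraries where they do the work, as an engineer would, in place of code of your own. Each camera call takes 0.05 s, during which the arm holds its last target. There are 200 camera calls.

## Working session

There is one attempt and no reset: what is moved stays moved. The work goes in short steps, each a Python script; the robot and the scene stay as the last script left them, time stands still between calls to the robot, and variables do not carry over. Pictures are saved under pics/ and viewed, at most 14 in all, crops included, and the job is handed in when it is done.

```bash
ls; mkdir -p pics
cat > h.py <<'E'
import numpy as np, cv2
from workcell import robot
from scipy.spatial.transform import Rotation as R
def snap(cam,name):
    c=robot.calibration(cam); im=robot.snapshot(cam)
    cv2.imwrite(f'pics/{name}.png',im[:,:,::-1]); np.save(f'pics/{name}.npy',np.r_[c['fx'],c['fy'],c['cx'],c['cy'],np.ravel(c['rvec']),np.ravel(c['tvec'])]); return im
def cal(name):
    v=np.load(f'pics/{name}.npy'); K=np.array([[v[0],0,v[2]],[0,v[1],v[3]],[0,0,1]]); return K,v[4:7],v[7:10]
def proj(name,P):
    K,r,t=cal(name); return cv2.projectPoints(np.array(P,float).reshape(-1,1,3),r,t,K,None)[0].reshape(-1,2)
def ray(name,uv):
    K,r,t=cal(name); M=R.from_rotvec(r).as_matrix(); o=-M.T@t
    d=M.T@np.linalg.inv(K)@np.array([uv[0],uv[1],1.]); return o,d/np.linalg.norm(d)
def atz(name,uv,z):
    o,d=ray(name,uv); return o+d*(z-o[2])/d[2]
def tri(*obs):
    A=np.zeros((3,3));b=np.zeros(3)
    for n,uv in obs:
        o,d=ray(n,uv);P=np.eye(3)-np.outer(d,d);A+=P;b+=P@o
    X=np.linalg.solve(A,b); return X,[np.linalg.norm(proj(n,X)[0]-uv) for n,uv in obs]
def down(yaw): # tool z down, tool y (closing line) at angle yaw+90 in world: tool x at yaw
    q=(R.from_euler('z',yaw)*R.from_euler('x',np.pi)).as_quat(); return np.r_[q[3],q[:3]]
E
python3 - <<'E'
from h import *
for n in ['scene','top','wrist']:
    snap(n,n+'0'); o,d=ray(n+'0',(320,240)); print(n,o.round(3),d.round(3),cal(n+'0')[0][0,0])
print(robot.tip_reach,robot.read_time(),robot.read_orientation())
E
```

```text
pics
scene [-0.106 -0.845  0.579] [ 0.572  0.712 -0.408] 481.5164141539127
top [0.366 0.025 0.943] [ 0.181  0.001 -0.983] 439.95235543628104
wrist [0.163 0.608 0.384] [ 0.2   -0.088 -0.976] 386.80512595420305
0.008 0.15 [-1.33282243e-04  1.82856150e-01  9.83139580e-01 -4.21043830e-04]
```

View pics/scene0.png

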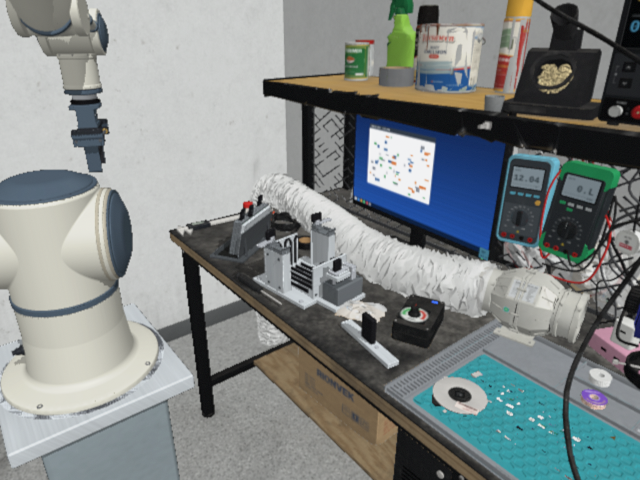

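View pics/top0.png

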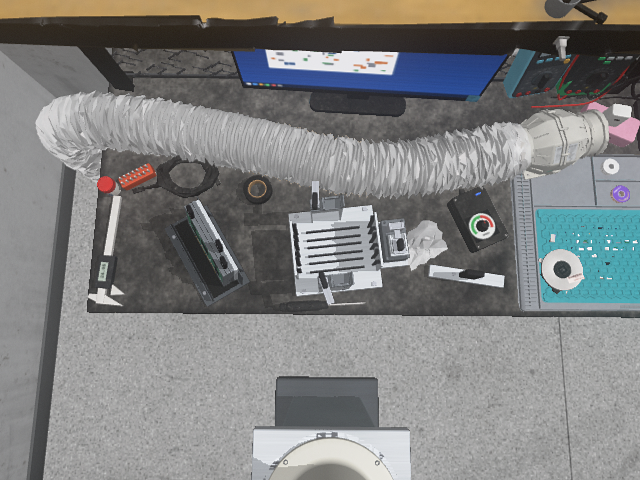

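The scene and top views show the leaning stack on its stand at top (208,250), the rack at (338,250) with the plunger on its right at (396,243), and the bar at (467,275). The duct hangs behind them all. Next I'll view the wrist image and an enlarged top crop.

Run:
```python
from h import *
for uv in [(208,250),(338,250),(467,275)]: print(uv,atz('top0',uv,0).round(3))
im=cv2.imread('pics/top0.png')[160:320,150:520]
cv2.imwrite('pics/top0c.png',cv2.resize(im,None,fx=2.16,fy=2.16,interpolation=cv2.INTER_CUBIC))
def view(name,p,q):
    robot.reach(p,q); robot.pause(0.3); snap('wrist',name); o,d=ray(name,(320,240)); print(name,robot.read_position().round(3),o.round(3),d.round(3),robot.read_time())
# two views over rack/stand
q=down(0)
for nm,p in [('w1',(0.33,0.30,0.33)),('w2',(0.33,0.02,0.33)),('w3',(0.33,-0.18,0.33)),]:
    for yaw in (0,np.pi,):
        print(nm,yaw,robot.inverse_kinematics(p,down(yaw)))
```

```text
(208, 250) [0.515 0.269 0.   ]
(338, 250) [ 0.518 -0.013  0.   ]
(467, 275) [ 0.466 -0.291  0.   ]
w1 0 [ 6.03776394e-01  1.33177022e-01  1.58605624e+00 -4.44089210e-16
  1.42235939e+00  2.17457272e+00]
w1 3.141592653589793 [ 0.60377639  0.13317702  1.58605624  0.          1.42235939 -0.96701993]
w2 0 [-1.20734290e-01 -5.95110142e-02  1.79043347e+00 -4.44089210e-16
  1.41067020e+00  1.45006204e+00]
w2 3.141592653589793 [-0.12073429 -0.05951101  1.79043347  0.          1.4106702  -1.69153062]
w3 0 [-6.58571928e-01  1.83195825e-02  1.71525609e+00 -4.44089210e-16
  1.40801698e+00  9.12224399e-01]
w3 3.141592653589793 [-0.65857193  0.01831958  1.71525609  0.          1.40801698 -2.22936825]
```

View pics/top0c.png

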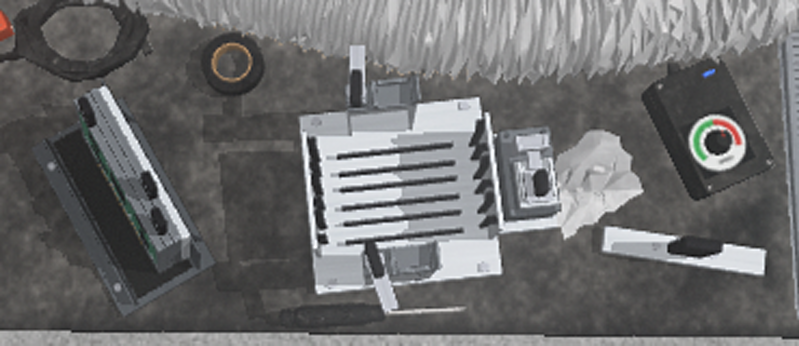

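The crop shows three tabs on the stack at crop (85,105), (150,182) and (160,220). It also shows both latches swung outward and the bar's handle at (695,246). Now I'll take wrist views from several places.

Run:
```python
from h import *
for nm,p in [('w1',(0.45,0.33,0.34)),('w2',(0.42,0.15,0.34)),('w3',(0.42,-0.05,0.34)),('w4',(0.42,-0.25,0.34))]:
    robot.reach(p,down(np.pi)); robot.pause(0.2); snap('wrist',nm); o,d=ray(nm,(320,240)); print(nm,robot.read_position().round(3),o.round(3),d.round(3),robot.read_time())
```

```text
w1 [0.45  0.331 0.34 ] [0.384 0.331 0.502] [ 0.218 -0.009 -0.976] 1.75
w2 [0.42  0.151 0.34 ] [0.354 0.152 0.502] [ 0.218 -0.009 -0.976] 2.7583
w3 [ 0.42  -0.049  0.34 ] [ 0.354 -0.048  0.502] [ 0.218 -0.009 -0.976] 3.825
w4 [ 0.42  -0.249  0.34 ] [ 0.354 -0.248  0.503] [ 0.218 -0.009 -0.976] 4.8917
```

View pics/w1.png

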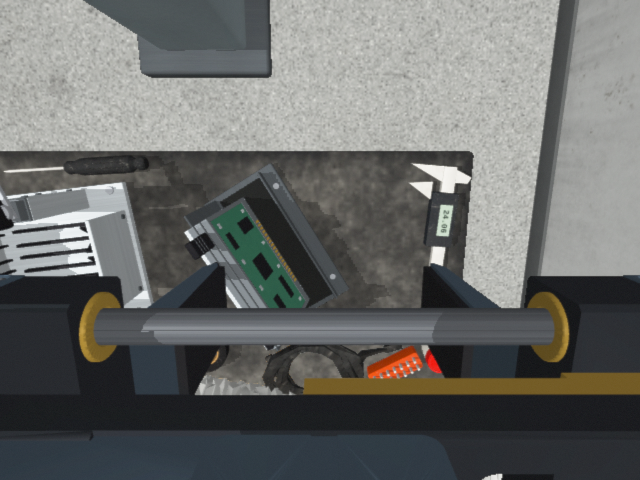

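View pics/w2.png

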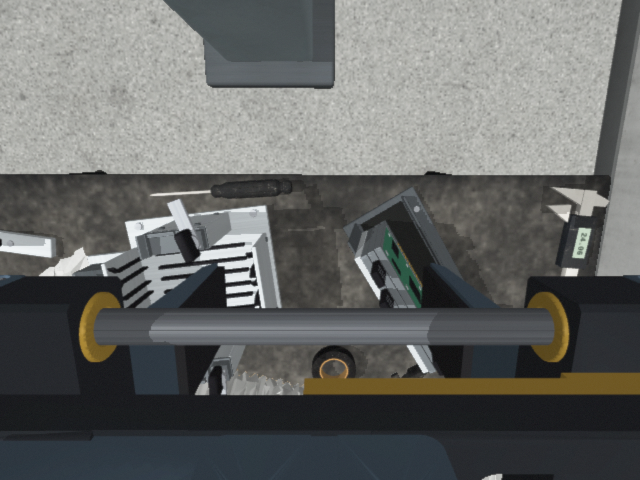

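View pics/w3.png

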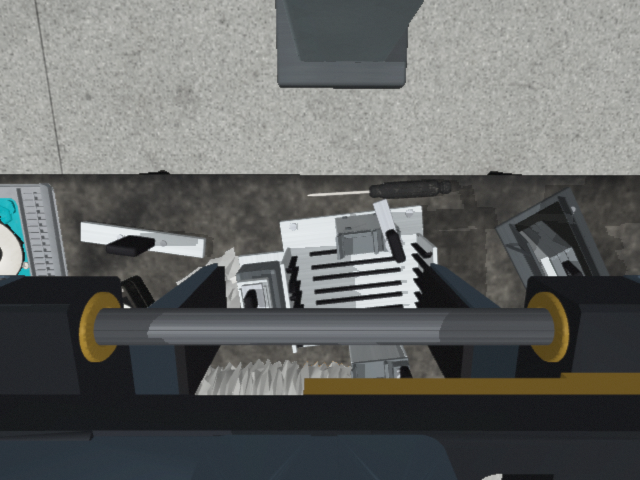

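w1 and w2 show the front board's green face at w1 (265,265), leaning away to image-left, with the stand's toe corner at w1 (270,165). w3 shows the bar with its handle at (130,245) and the rack with the front latch grip at (393,245). The fingers hide the lower half of these views, so I'll take side-turned ones.

Run:
```python
from h import *
for nm,p,y in [('v1',(0.50,-0.24,0.33),np.pi/2),('v2',(0.5,0.03,0.33),np.pi/2),('v3',(0.5,0.2,0.33),-np.pi/2),('v4',(0.48,0.44,0.33),-np.pi/2)]:
    robot.reach(p,down(y)); robot.pause(0.2); snap('wrist',nm); print(nm,robot.read_joint_positions().round(2),robot.read_time())
b=[cv2.imread(f'pics/{n}.png')[:300] for n in ('v1','v3')]
cv2.imwrite('pics/mA.png',np.vstack(b))
b=[cv2.imread(f'pics/{n}.png')[:300] for n in ('v2','v4')]
cv2.imwrite('pics/mB.png',np.vstack(b))
```

```text
v1 [-0.56  0.3   1.35  0.    1.48 -0.56] 6.6833
v2 [-0.06  0.22  1.47 -0.    1.45 -0.06] 7.9833
v3 [ 0.27  0.28  1.39 -0.    1.47 -2.87] 10.7167
v4 [ 0.65  0.46  1.11 -0.    1.57 -2.49] 11.9167
```

View pics/mA.png

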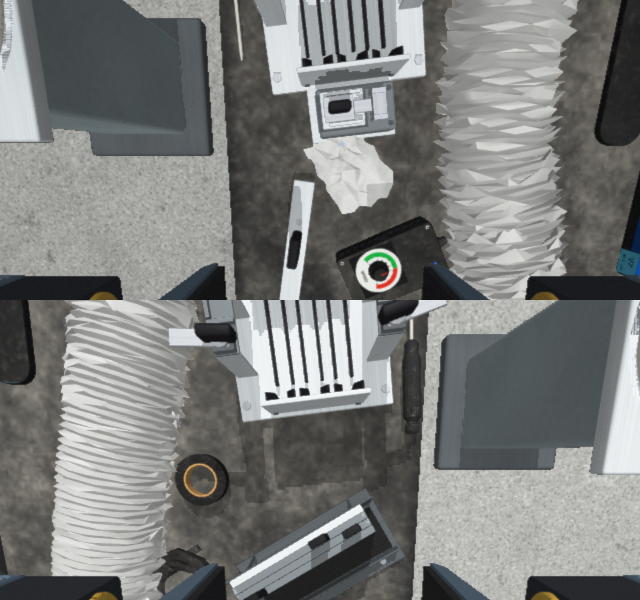

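View pics/mB.png

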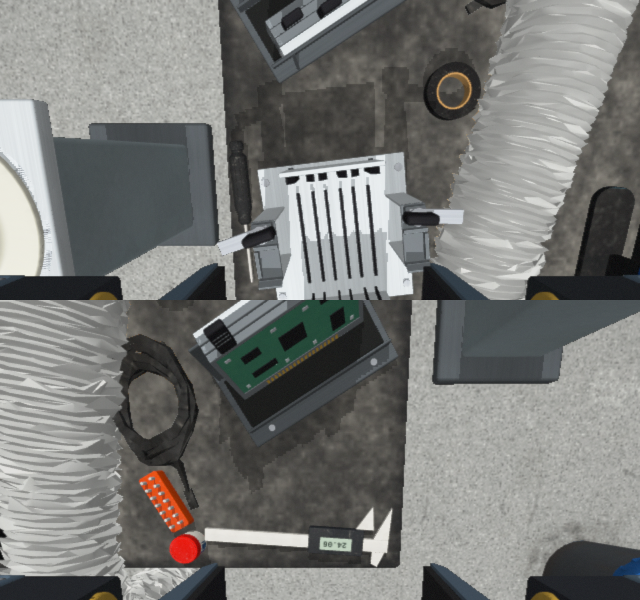

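mA (v1 over v3) shows the keeper grip at v1 (340,105), the bar handle at v1 (293,250) and tabs at v3 (318,241) and (352,230). mB (v2 over v4) shows the latch grips at v2 (258,236) and (420,217), and tab c at v4 (218,35). I'll zoom on these in one composite.

Run:
```python
from h import *
T=[('v2',258,236,66),('v2',428,217,66),('v3',205,33,66),('v3',400,15,66),('v1',340,105,66),('w3',252,296,66),('v2',308,33,66),('v3',335,235,66),('v4',220,40,66),('top0',189,212,33),('v1',295,250,100),('w3',130,245,100)]
out=np.zeros((600,800,3),np.uint8)
for i,(n,u,v,s) in enumerate(T):
    im=cv2.imread(f'pics/{n}.png'); u0=u-s//2; v0=max(0,v-s//2)
    t=cv2.resize(im[v0:v0+s,u0:u0+s],(200,200),interpolation=cv2.INTER_CUBIC); k=200/s
    for j in range(0,s,10):
        t[:5,int(j*k)]=(0,0,255); t[int(j*k),:5]=(0,0,255)
    out[i//4*200:i//4*200+200,i%4*200:i%4*200+200]=t; print(i,n,u0,v0,round(k,3))
cv2.imwrite('pics/tiles.png',out)
```

```text
0 v2 225 203 3.03
1 v2 395 184 3.03
2 v3 172 0 3.03
3 v3 367 0 3.03
4 v1 307 72 3.03
5 w3 219 263 3.03
6 v2 275 0 3.03
7 v3 302 202 3.03
8 v4 187 7 3.03
9 top0 173 196 6.061
10 v1 245 200 2.0
11 w3 80 195 2.0
```

View pics/tiles.png

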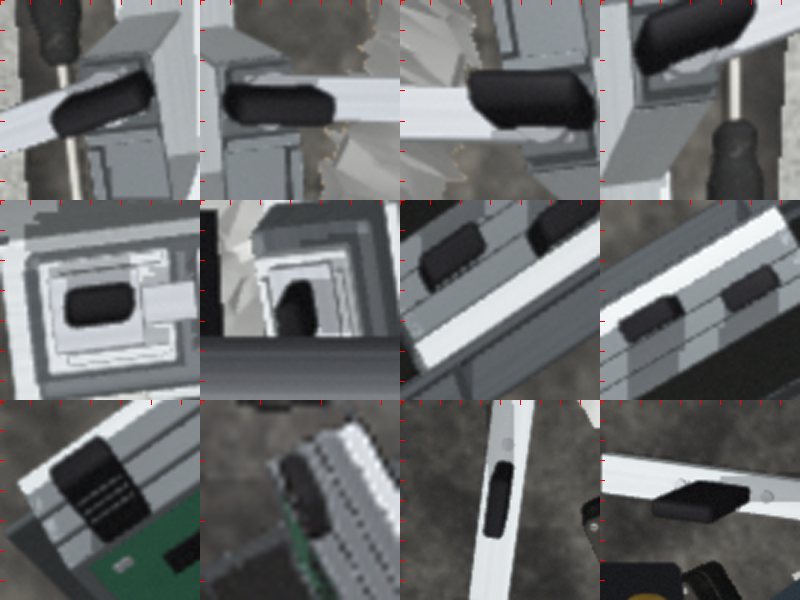

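The tiles show the black grip, tab and handle outlines clearly (e.g. the v1 keeper at full px (340,107), tab a at v3 (352,231), tab b at v3 (319,242), tab c at v4 (220,37)). I'll fit the poses by matching projected box outlines to these centroids.

```bash
cat >> h.py <<'E'
def boxc(name,c,Rm,half):
    S=np.array([[i,j,k] for i in(-1,1) for j in(-1,1) for k in(-1,1)])*half
    h=cv2.convexHull(proj(name,c+S@Rm.T).astype(np.float32)); m=cv2.moments(h); return np.array([m['m10']/m['m00'],m['m01']/m['m00']])
E
cat > fit.py <<'E'
from h import *
from scipy.optimize import least_squares
def Rz(a): return R.from_euler('z',a).as_matrix()
# dark blob centroid refinement
def blob(n,uv,r=30,th=62):
    g=cv2.cvtColor(cv2.imread(f'pics/{n}.png'),cv2.COLOR_BGR2GRAY); u,v=map(int,uv)
    lab=cv2.connectedComponentsWithStats((g<th).astype(np.uint8),connectivity=4); l=lab[1][v,u]
    return (l,lab[2][l],lab[3][l].round(1))
for n,uv in [('v2',(258,237)),('v2',(421,218)),('v3',(216,33)),('v1',(340,107)),('top0',(400,244)),('v3',(319,241)),('v3',(352,231)),('v2',(292,18)),('v4',(220,36)),('w2',(378,271)),('w2',(387,298)),('top0',(224,262)),('top0',(219,244)),('v1',(294,250)),('w3',(130,245)),('top0',(472,274))]: print(n,uv,*blob(n,uv))
# rack
def fr(p,det=0):
    x,y,a,tf,tr=p; M=Rz(a); o=np.array([x,y,0]); r=[]
    F=lambda n,c,ang,half,uv: r.append(boxc(n,o+M@np.array(c),M@Rz(ang),np.array(half))-uv)
    gh=[.005,.015,.012]
    F('v2',[-.075,.0335,.141],-tf,gh,(258.7,237.3)); F('v2',[.075,.0335,.141],tr,gh,(421.4,218.3)); F('v3',[.075,.0335,.141],tr,gh,(215.9,32.7))
    F('v1',[-.018,-.124,.098],0,[.011,.005,.014],(339.8,106.7)); F('top0',[-.018,-.124,.098],0,[.011,.005,.014],(400.5,243.8))
    return np.ravel(r)
s=least_squares(fr,[.52,-.01,0,1.4,1.5],x_scale=[.01,.01,.1,1,1]); print('rack',s.x.round(4),s.fun.round(1))
# stack
l=np.deg2rad(12)
def fs(p):
    x,y,a,da,db,dc=p; M=Rz(a)@R.from_euler('y',l).as_matrix(); r=[]
    def F(n,d,ty,uv):
        c=np.array([x,y,.012])+Rz(a)@[d/np.cos(l),0,0]+M@np.array([0,ty,.116]); r.append(boxc(n,c,M,np.array([.004,.009,.016]))-uv)
    F('v3',da,-.06,(351.8,231)); F('v2',da,-.06,(292.5,18.8)); F('top0',da,-.06,(224,262)); F('v3',db,-.028,(319.2,241.6)); F('top0',db,-.028,(219.4,244.3)); F('v4',dc,.058,(220.3,36.7)); F('top0',dc,.058,(190.5,212))
    F('w2',da,-.06,(378,271)); F('w2',db,-.028,(387,298))
    return np.r_[np.ravel(r),1e3*(da+db+dc)]
s=least_squares(fs,[.52,.26,-1.15,0,0,0],x_scale=.01); print('stack',s.x.round(4),s.fun.round(1))
def fb(p):
    x,y,a,z=p; M=Rz(a); return np.ravel([boxc(n,np.array([x,y,.038+z]),M,np.array([.018,.006,.028]))-uv for n,uv in [('v1',(294.3,249.8)),('w3',(130.2,245.5)),('top0',(472,274))]])
s=least_squares(fb,[.466,-.3,1.6,0],x_scale=.01); print('bar',s.x.round(4),s.fun.round(1))
E
python3 fit.py
```

```text
v2 (258, 237) 180 [242 226  34  23 412] [258.8 237.1]
v2 (421, 218) 178 [402 211  37  15 448] [420.2 218.3]
v3 (216, 33) 11 [195  23  42  20 698] [215.5  32.1]
v1 (340, 107) 15 [329  99  22  15 257] [339.4 106. ]
top0 (400, 244) 240 [397 239   6  12  52] [399.3 244.5]
v3 (319, 241) 88 [309 234  21  15 163] [318.8 240.8]
v3 (352, 231) 87 [342 224  19  15 152] [351.3 231. ]
v2 (292, 18) 13 [281   7  22  24 266] [291.4  18. ]
v4 (220, 36) 18 [204  20  33  35 644] [220.2  36.9]
w2 (378, 271) 123 [371 260  15  28 289] [378.3 273.2]
w2 (387, 298) 60 [    0   201   640   279 94476] [314.3 387.8]
top0 (224, 262) 291 [220 256   7  13  64] [223.  262.1]
top0 (219, 244) 244 [215 240   8  13  59] [218.7 245.7]
v1 (294, 250) 56 [287 231  14  38 349] [293.8 249.2]
w3 (130, 245) 3 [     0    171    640    309 101917] [325.5 374.5]
top0 (472, 274) 342 [459 269  25  10 186] [471.4 273.9]
rack [ 5.19000e-01 -4.10000e-03  1.20600e-01  1.78340e+00  1.54167e+01] [-0.2  0.4 -0.7 -0.  -0.9 -1.   0.5 -0.3 -0.8 -0.4]
stack [ 0.5141  0.2595 -1.1416  0.0058  0.0091 -0.0156] [ 0.9 -0.5 -2.4  0.  -1.1  0.3  1.6 -0.7 -1.2  1.8 -1.1 -0.1 -1.4 -1.2
 -0.3  1.8 -0.3  2.9 -0.6]
bar [ 4.6480e-01 -2.8540e-01  1.6036e+00  3.0000e-04] [-0.4  0.1 -0.8  0.3 -1.2 -0.6]
```

```bash
cat > fit2.py <<'E'
from h import *
from scipy.optimize import least_squares
def Rz(a): return R.from_euler('z',a).as_matrix()
def fr(p):
    x,y,a=p; tf,tr=1.35,1.43; M=Rz(a); o=np.array([x,y,0]); r=[]
    F=lambda n,c,ang,half,uv: r.append(boxc(n,o+M@np.array(c),M@Rz(ang),np.array(half))-uv)
    gh=[.005,.015,.012]
    F('v2',[-.075,.0335,.141],-tf,gh,(258.8,237.1)); F('v2',[.075,.0335,.141],tr,gh,(420.6,218.3)); F('v3',[.075,.0335,.141],tr,gh,(215.6,32.4))
    F('v1',[-.018,-.124,.098],0,[.011,.005,.014],(339.6,106.3)); F('top0',[-.018,-.124,.098],0,[.011,.005,.014],(399.6,244.3))
    return np.ravel(r)
s=least_squares(fr,[.52,-.01,0.1],x_scale=.01); print('rack',s.x.round(4),s.fun.round(1))
l=np.deg2rad(12)
obs=dict(a=[('v3',(351.5,231)),('v2',(291.8,18.3)),('top0',(223.3,262.1)),('w2',(378.3,273))],b=[('v3',(319,241)),('top0',(218.9,245)),('w2',(387,298))],c=[('v4',(220.2,36.9)),('top0',(190.5,212))])
ty=dict(a=-.06,b=-.028,c=.058)
def card(n,x,y,a,d,sy):
    M=Rz(a)@R.from_euler('y',l).as_matrix(); c=np.array([x,y,.012])+Rz(a)@[d/np.cos(l),sy,0]+M@np.array([0,ty[n],.116]); return np.ravel([boxc(v,c,M,np.array([.004,.009,.016]))-uv for v,uv in obs[n]])
for nm,D in [('free',None),('c a b P',(0,.008,-.008)),('c P a b',(.0027,.0107,-.0133)),('c a P b',(-.0027,.0133,-.0107)),('P..',None)]:
    def fs(p):
        x,y,a=p[:3]; d=p[3:6] if D is None else D; sh=p[6:9]
        return np.r_[card('a',x,y,a,d[0],sh[0]),card('b',x,y,a,d[1],sh[1]),card('c',x,y,a,d[2],sh[2]),1e3*sum(p[3:6]),2e2*p[6:9], 0 if nm=='free' else 1e3*sh.sum()]
    s=least_squares(fs,[.514,.26,-1.14]+[0]*6,x_scale=.01); print(nm,s.cost.round(1),s.x.round(4),s.fun[:18].round(1))
E
python3 fit2.py
python3 - <<'E'
from h import *
im=cv2.imread('pics/v3.png')[180:300,225:410]; cv2.imwrite('pics/stk.png',cv2.resize(im,None,fx=4.3,fy=4.3,interpolation=cv2.INTER_CUBIC))
E
```

```text
rack [ 0.5185 -0.0038  0.1172] [-0.7  0.2  0.  -0.1 -0.5 -0.1 -0.2 -0.2 -0.1 -0.5]
free 10.0 [ 0.5159  0.2614 -1.0698  0.0025  0.008  -0.0107 -0.0035 -0.0049 -0.0043] [ 0.1  0.  -0.6 -0.1 -0.6 -0.3 -0.2  0.6  1.8 -0.2 -0.6  1.2 -0.5  2.9
  0.  -0.8 -1.2 -0.7]
c a b P 10.5 [ 5.10500e-01  2.59200e-01 -1.01810e+00  1.24434e+01 -7.97520e+00
 -4.46820e+00  8.00000e-04 -1.10000e-03  6.00000e-04] [ 0.2  0.1 -0.8 -0.2 -0.7 -0.2 -0.1  0.4  1.6 -1.  -0.2  1.  -1.2  3.1
  0.7  0.2 -1.7 -0.4]
c P a b 18.8 [ 5.1300e-01  2.5930e-01 -1.1013e+00  2.0610e+00  2.2940e-01 -2.2904e+00
  8.0000e-04 -3.0000e-04 -5.0000e-04] [ 0.7  1.2 -1.3 -1.4 -1.2 -0.   0.9  0.1  0.8 -2.3  0.5  0.6 -2.5  3.8
  0.4 -0.5 -1.4 -0.5]
c a P b 171.9 [ 5.1410e-01  2.5770e-01 -1.1277e+00 -1.7439e+00  1.0252e+00  7.1870e-01
  8.0000e-04  3.0000e-04 -6.0000e-04] [ 3.5  5.7 -4.6 -7.2 -3.6  1.4  5.3 -2.4 -0.9 -5.9  2.4 -0.2 -6.   5.3
 -3.  -7.7  1.6 -1.8]
P.. 9.4 [ 5.1200e-01  2.5950e-01 -1.0754e+00  2.9000e-03  7.8000e-03 -1.0900e-02
  7.0000e-04 -1.0000e-04 -1.0000e-04] [ 0.3 -0.1 -0.9  0.1 -0.5 -0.2 -0.3  0.4  1.8  0.4 -1.   1.1  0.1  2.9
  0.2 -1.  -1.2 -0.6]
```

View pics/stk.png

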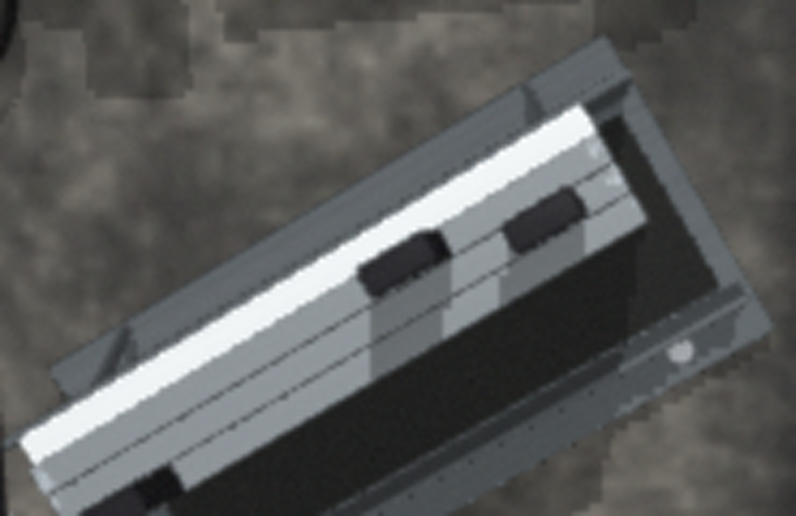

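The zoom shows the order from the front: c (tab at lower left), a (tab (545,220)), b (tab (405,262)). Behind them is the bright plate or back face. I'll backproject the edge lines to check yaw, layer spacing and width.

Run:
```python
from h import *
P={k:atz('v3',(225+u/4.3,180+v/4.3),.1098) for k,(u,v) in dict(l1L=(50,490),l1R=(613,166),l2R=(626,200),bR=(593,137),bL=(32,465),cR=(645,222),wL=(20,440),wR=(580,105)).items()}
for k in P: print(k,P[k].round(4))
for i,j in (('l1L','l1R'),('bL','bR'),('wL','wR')): d=P[j]-P[i]; print(i,j,np.linalg.norm(d).round(4), (np.arctan2(-d[1],-d[0])-np.pi/2).round(4))
n=np.array([np.cos(-1.05),np.sin(-1.05),0])
for k in ('wR','bR','l1R','l2R','cR'): print(k,(P[k]@n).round(4))
```

```text
l1L [0.5916 0.278  0.1098]
l1R [0.4563 0.1982 0.1098]
l2R [0.4531 0.2062 0.1098]
bR [0.4612 0.1914 0.1098]
bL [0.5956 0.2716 0.1098]
cR [0.4485 0.2114 0.1098]
wL [0.5982 0.2652 0.1098]
wR [0.4643 0.1839 0.1098]
l1L l1R 0.1571 -1.0375
bL bR 0.1566 -1.033
wL wR 0.1565 -1.0253
wR 0.0715
bR 0.0635
l1R 0.0552
l2R 0.0466
cR 0.0397
```

The stack is consistent: yaw about -1.033, 8 mm layers, order c, a, b, plate, and two independent fits agree to about 1 mm. The rack is at (0.5185, -0.0038) with yaw 0.117. First pick: card c.

```bash
cat > act.py <<'E'
from h import *
RX,RY,RA=.5185,-.0038,.117
SX,SY,SA=.5108,.2593,-1.033
L=np.deg2rad(12); TY=dict(a=-.06,b=-.028,c=.058); LAY=dict(a=0,b=.0082,c=-.0082)
rot=lambda a:R.from_euler('z',a)
def quat(Rm): q=R.from_matrix(Rm).as_quat(); return np.r_[q[3],q[:3]]
def toolof(M): return np.column_stack([M[:,1],M[:,0],-M[:,2]])
def rk(p): return np.array([RX,RY,0])+rot(RA).apply(p)
HT=.112
def st(tag): print(tag,'t',round(robot.read_time(),1),'p',robot.read_position().round(4),'w',round(robot.read_gripper_width(),3),'F',robot.read_ft_force().round(1),flush=True)
def pick(n,dn=0.,ds=0.,force=35):
    M=(rot(SA)*R.from_euler('y',L)).as_matrix(); q=quat(toolof(M))
    o=np.array([SX,SY,.012])+rot(SA).apply([LAY[n]+dn,ds,0])
    P=lambda h: o+M@np.array([0,TY[n],h])
    robot.gripper_to(.42,force); robot.reach(P(HT+.075),q)
    print('touch',robot.movel(P(HT),max_speed=.1,guard=8)); st('at tab')
    robot.gripper_to(0,force); st('gripped')
    robot.movel(P(HT+.03),max_speed=.08); robot.movel(P(HT+.155),max_speed=.2); st('lifted')
def above(n,slot,dx=0,dy=0):
    M=rot(RA).as_matrix(); p=rk([(slot-2)*.034+dx,TY[n]+dy,.170+HT]); robot.movel(p,quat(toolof(M)),max_speed=.2); st('above')
def insert(n,slot,dx=0,dy=0):
    p=rk([(slot-2)*.034+dx,TY[n]+dy,0])
    robot.movel(p+[0,0,.100+HT],max_speed=.2)
    g=robot.movel(p+[0,0,.0095+HT],max_speed=.06,guard=9); st(f'insert {g}'); return g
def release():
    robot.gripper_to(.2); p=robot.read_position(); robot.movel(p+[0,0,.06],max_speed=.2); st('released')
E
python3 - <<'E'
from act import *
pick('c'); above('c',3); snap('top','t1'); snap('scene','s1')
E
```

```text
touch True
at tab t 16.8 p [0.568  0.2759 0.1217] w 0.42 F [-0.2 -0.8  9.9]
gripped t 17.4 p [0.5677 0.2764 0.1218] w 0.087 F [ 0.1  2.1 10.8]
lifted t 18.7 p [0.5841 0.2484 0.2717] w 0.086 F [ 0.4  0.8 -1.8]
above t 20.0 p [0.5454 0.0582 0.2815] w 0.085 F [-0.4 -0.2 -1.7]
```

The grip was right and the card lifted. Now inserting it with a force guard.

Run:
```python
from act import *
g=insert('c',3); print(robot.read_ft_force(),robot.read_torque())
c='s1','t1'
snap('top','t2'); snap('scene','s2')
a=cv2.imread('pics/s2.png')[190:330,200:400]; b=cv2.imread('pics/t2.png')[190:300,270:430]
cv2.imwrite('pics/m3.png',np.hstack([cv2.resize(a,(400,280),interpolation=3),cv2.resize(b,(400,280),interpolation=3)]))
```

```text
insert True t 21.1 p [0.5461 0.0575 0.1997] w 0.084 F [-0.4 -1.3  8. ]
[-0.37527293 -1.29847988  7.96989328] [-0.13020595  0.17155774 -0.00359593]
```

View pics/m3.png

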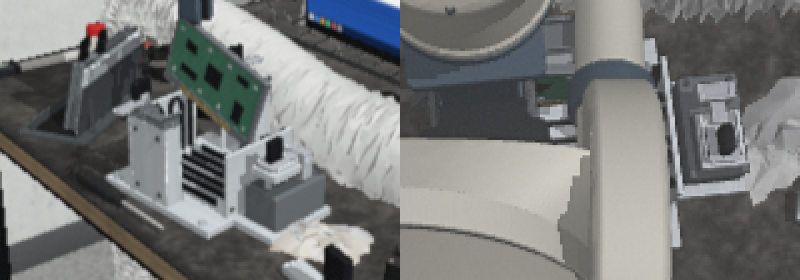

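The scene crop shows the card c hanging a little askew at (220,80), sagging at its far end and standing on the guide mouths at about (245,135). I'll measure its tilt in the card's plane from the green PCB outline.

```bash
cat >> act.py <<'E'
def pcb(name,slot_x,show=0):
    "green PCB corners backprojected to rack plane x=slot_x-.004 -> (y,z) in rack frame"
    im=cv2.imread(f'pics/{name}.png'); h=cv2.cvtColor(im,cv2.COLOR_BGR2HSV)
    m=((h[...,0]>60)&(h[...,0]<95)&(h[...,1]>90)&(h[...,2]>25)).astype(np.uint8)
    m[:, :190]=0; m[:,420:]=0; m[:150]=0; m[340:]=0
    m=cv2.morphologyEx(m,cv2.MORPH_CLOSE,np.ones((9,9)))
    c=max(cv2.findContours(m,0,1)[0],key=cv2.contourArea); c=cv2.convexHull(c).reshape(-1,2)
    n=rot(RA).apply([1,0,0]); p0=rk([slot_x-.0045,0,0]); out=[]
    for uv in c:
        o,d=ray(name,uv); X=o+d*((p0-o)@n)/(d@n); out.append(rot(-RA).apply(X-[RX,RY,0])[1:])
    out=np.array(out); r=cv2.minAreaRect((out*1000).astype(np.float32)); print(name,'rect c,size(mm),ang',np.round(r[0],1),np.round(r[1],1),round(r[2],1)); return r
E
python3 - <<'E'
from act import *
for n in ('s1','s2'): pcb(n,.034)
E
```

```text
s1 rect c,size(mm),ang [ 22.1 208.4] [146.3  78.1] 18.7
s2 rect c,size(mm),ang [ 20.7 127.3] [146.1  77.3] 18.9
```

The card sagged 18.7° about the tab while held at 35 N. I'll regrip at 60 N, lift, tilt the tool to level the card, and re-measure.

```bash
cat >> act.py <<'E'
def held(n,slot,th,z,dx=0,dy=0,sp=.15,guard=None):
    "move so the grip point is above slot, tool turned by -th (rad) about rack x to level a sagging card; z = nominal card bottom height"
    M=rot(RA).as_matrix()@R.from_euler('x',-th).as_matrix()@toolof(np.eye(3))
    G=rk([(slot-2)*.034+dx,TY[n]+dy,z+HT+.011]); return robot.movel(G+.011*M[:,2],quat(M),max_speed=sp,guard=guard)
E
python3 - <<'E'
from act import *
robot.gripper_to(0,60); robot.movel(robot.read_position()+[0,0,.08],max_speed=.1); snap('scene','s3'); pcb('s3',.034)
th=np.deg2rad(18.7); held('c',3,th,.17); st('lev'); robot.pause(.3); snap('scene','s4'); pcb('s4',.034)
E
```

```text
s3 rect c,size(mm),ang [ 21.5 206.2] [146.4  78. ] 18.8
lev t 22.9 p [0.5456 0.0552 0.2819] w 0.087 F [-0.4 -0.2 -0.8]
s4 rect c,size(mm),ang [ -4.  224.3] [ 79.3 145.5] 89.9
```

Run:
```python
from act import *
im=cv2.imread('pics/s4.png'); g=cv2.cvtColor(im,cv2.COLOR_BGR2GRAY)
for nm,c,ang,half in [('keeper',[-.018,-.124,.098],0,[.011,.005,.014]),('Lf',[-.075,.0335,.141],-1.35,[.005,.015,.012]),('Lr',[.075,.0335,.141],1.43,[.005,.015,.012])]:
    pr=boxc('scene0',rk(c),(rot(RA)*rot(ang)).as_matrix(),np.array(half))
    pts=boxc('scene0',rk(c)+[0,.002,0],(rot(RA)*rot(ang)).as_matrix(),np.array(half))-pr
    u,v=pr.astype(int); s=g[v-12:v+13,u-12:u+13]; l=cv2.connectedComponentsWithStats((s<60).astype(np.uint8),connectivity=4)
    k=[(l[2][i][4],(l[3][i]+[u-12,v-12]).round(1),l[2][i][:4]+[u-12,v-12,0,0]) for i in range(1,l[0]) if l[2][i][4]>10]
    print(nm,pr.round(1),'2mm y->',pts.round(2),k)
a=im[140:300,210:370]; cv2.imwrite('pics/m4.png',cv2.resize(a,(800,600)[:2] if 0 else (600,600),interpolation=3))
```

```text
keeper [336.1 264.3] 2mm y-> [-0.59 -0.33] [(np.int32(82), array([336.5, 264.7]), array([333, 259,   8,  12]))]
Lf [269.5 233.4] 2mm y-> [-0.47 -0.27] [(np.int32(338), array([267. , 229.4]), array([257, 221,  25,  22]))]
Lr [315.6 216.8] 2mm y-> [-0.49 -0.23] [(np.int32(15), array([326.5, 207.3]), array([326, 204,   2,   8])), (np.int32(40), array([314.8, 218. ]), array([312, 215,   9,   8]))]
```

View pics/m4.png

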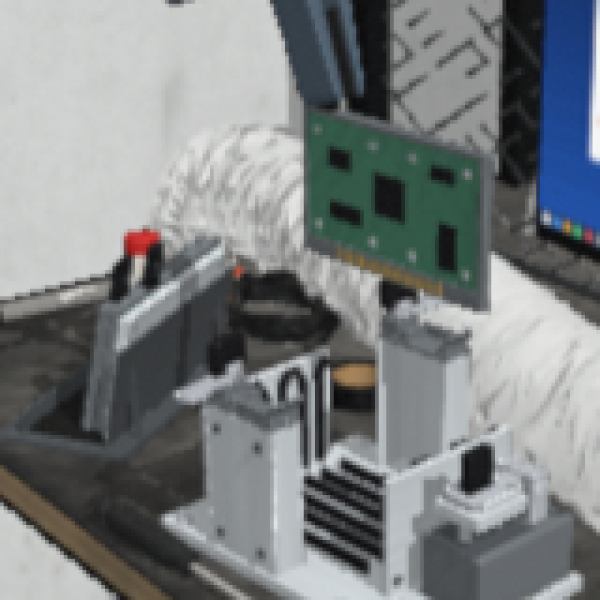

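The card now hangs level at (400,210), to 0.1°, with its bottom about 4 mm higher and its centre 2 to 3 mm toward -y of nominal. I'll correct for both and insert.

```bash
sed -i 's/^HT=.112/HT=.108/' act.py
python3 - <<'E'
from act import *
th=np.deg2rad(18.7)
held('c',3,th,.100,dy=.002)
g=held('c',3,th,.009,dy=.002,sp=.06,guard=9); st(f'ins {g}')
P=robot.read_position(); print('bottom est', P[2]-(.009+HT+.011-.011*np.cos(th))+.009, robot.read_torque().round(2))
snap('scene','s5'); pcb('s5',.034)
E
```

```text
ins True t 25.2 p [0.5459 0.0563 0.1231] w 0.085 F [0.9 1.1 7.7]
bottom est 0.014565934960974585 [-0.23 -0.19  0.05]
s5 rect c,size(mm),ang [-1.5 65.6] [ 78.3 143.5] 89.9
```

Run:
```python
from act import *
th=np.deg2rad(18.7)
g=held('c',3,th,.004,dy=.002,sp=.04,guard=18); st(f'push {g}')
snap('scene','s6'); pcb('s6',.034)
robot.gripper_to(.2); p=robot.read_position(); robot.pause(.1); snap('scene','s7'); pcb('s7',.034)
M=rot(RA).as_matrix()
robot.movel(p+[0,0,.05],quat(toolof(M)),max_speed=.2); robot.gripper_to(0)
t=rk([.034,.058,.142]); robot.movel(t+[0,0,.008+.012],max_speed=.2)
g=robot.movel(t+[0,0,.008-.004],max_speed=.03,guard=12); st(f'press {g}'); print('tab top z',robot.read_position()[2]-.008)
robot.movel(t+[0,0,.06],max_speed=.2)
```

```text
push True t 25.4 p [0.5471 0.0566 0.1221] w 0.083 F [-5.5  1.5  9.9]
s6 rect c,size(mm),ang [-2.2 66.3] [ 78.2 142.6] 89.5
s7 rect c,size(mm),ang [-1.7 65.8] [143.   78.2] 0.2
press True t 27.7 p [0.5465 0.0578 0.1502] w 0.008 F [-0.7  0.1  9.4]
tab top z 0.1422187793127857
```

Tab top at 0.1422, so card c is fully seated. Before picking card a, I'll recheck that the stack hasn't shifted, from the same v3 pose.

```bash
sed -i 's/^HT=.108/HT=.1135/' act.py
python3 - <<'E'
from act import *
robot.reach((0.5,0.2,0.33),down(-np.pi/2)); robot.pause(.2); snap('wrist','v5')
g=cv2.cvtColor(cv2.imread('pics/v5.png'),cv2.COLOR_BGR2GRAY)
l=cv2.connectedComponentsWithStats((g[200:300,280:400]<62).astype(np.uint8),connectivity=4)
for i in range(1,l[0]):
    if l[2][i][4]>60: print(l[2][i],(l[3][i]+[280,200]).round(1))
snap('top','t5'); g=cv2.cvtColor(cv2.imread('pics/t5.png'),cv2.COLOR_BGR2GRAY)
st('')
E
```

```text
[   0    7  120   93 5026] [346.5 268.9]
[ 29  34  21  15 167] [318.7 240.9]
 t 30.8 p [0.5    0.1999 0.33  ] w 0.005 F [-1.   0.1 -0.2]
```

Run:
```python
from act import *
pick('a',force=60); above('a',2); robot.pause(.2); snap('scene','s8'); pcb('s8',0)
```

```text
touch False
at tab t 35.9 p [0.4717 0.2083 0.1235] w 0.423 F [ 0.4 -0.1 -0.2]
gripped t 36.5 p [0.4714 0.2083 0.1231] w 0.081 F [-1.2  0.3  2.4]
lifted t 37.8 p [0.4871 0.1806 0.2734] w 0.084 F [-0.4 -0.6 -1.1]
above t 39.2 p [ 0.5253 -0.0629  0.2831] w 0.082 F [-0.3 -0.6 -1.2]
s8 rect c,size(mm),ang [ -1.8 225.3] [ 79.  146.7] 89.8
```

No sag this time, and the readings match the seated card's bias. Inserting into slot 2.

```bash
cat >> act.py <<'E'
def seat(n,slot,th=0,dy=0,dx=0):
    held(n,slot,th,.100,dy=dy,dx=dx)
    g=held(n,slot,th,.007,sp=.06,guard=10,dy=dy,dx=dx); st(f'ins {g}')
    if robot.read_position()[2]>.014+HT: print('STUCK'); return False
    robot.gripper_to(.2); p=robot.read_position(); robot.movel(p+[0,0,.05],max_speed=.2); robot.gripper_to(0)
    t=rk([(slot-2)*.034,TY[n],.142]); robot.movel(t+[0,0,.02],max_speed=.2)
    g=robot.movel(t+[0,0,.004],max_speed=.03,guard=12); print('press',g,'tab top',robot.read_position()[2]-.008)
    robot.movel(t+[0,0,.1],max_speed=.2); return True
E
python3 - <<'E'
from act import *
if seat('a',2):
    pick('b',force=60); above('b',1); robot.pause(.2); snap('scene','s9'); pcb('s9',-.034)
E
```

```text
ins True t 41.5 p [ 0.5258 -0.0635  0.1228] w 0.086 F [-0.4 -0.6  7.2]
press True tab top 0.14220729269916516
touch False
at tab t 47.0 p [0.5035 0.2176 0.1235] w 0.42 F [0.1 0.2 0. ]
gripped t 47.6 p [0.5031 0.2176 0.1231] w 0.08 F [ 0.3 -0.4  1.3]
lifted t 48.9 p [0.5189 0.19   0.2734] w 0.088 F [-0.6 -0.  -1.7]
above t 50.3 p [ 0.4879 -0.0352  0.2831] w 0.085 F [ 0.6  0.4 -1.1]
s9 rect c,size(mm),ang [ -1.9 225.6] [ 78.7 146.6] 90.0
```

Run:
```python
from act import *
if seat('b',1):
    robot.reach((0.5,0.1,0.36),down(-np.pi/2)); robot.pause(.2); snap('wrist','x1')
    robot.reach((0.50,-0.18,0.36),down(np.pi/2)); robot.pause(.2); snap('wrist','x2'); st('')
    c=[cv2.imread('pics/x1.png')[:290,60:460],cv2.imread('pics/x2.png')[:290,180:580]]
    cv2.imwrite('pics/mx.png',cv2.resize(np.hstack(c),(800,290)))
```

```text
ins True t 52.6 p [ 0.4884 -0.0357  0.1228] w 0.084 F [ 1.  -0.8  7.6]
press True tab top 0.14219969488578157
 t 60.4 p [ 0.5    -0.1799  0.36  ] w 0.003 F [ 0.2 -0.3  0. ]
```

View pics/mx.png

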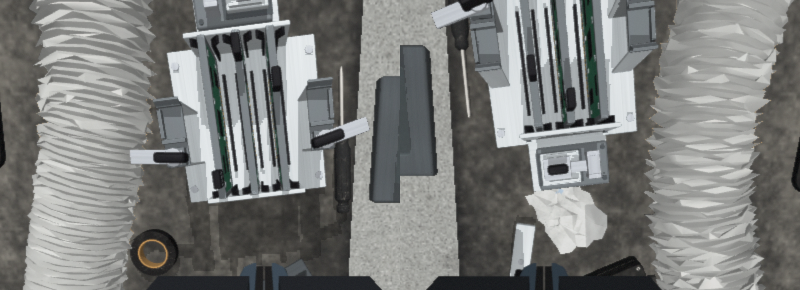

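Both views show all three boards in separate slots. The posts and saddles lie at about x1 full (380,100) and (232,115). I'll zoom on the saddles with a y-ruler overlaid, because the text doesn't give the saddle's y.

Run:
```python
from act import *
out=np.zeros((600,800,3),np.uint8)
for i,(n,sx) in enumerate([('x1',-.075),('x1',.075),('x2',-.075),('x2',.075)]):
    im=cv2.imread(f'pics/{n}.png'); c=proj(n,rk([sx,.008,.118]))[0].astype(int); u0,v0=c[0]-40,max(0,c[1]-30)
    t=cv2.resize(im[v0:v0+60,u0:u0+80],(400,300),interpolation=3)
    for y in (-20,-10,0,10,20,30,40):
        p=(proj(n,rk([sx,y/1000,.120]))[0]+.5-[u0,v0])*5
        cv2.circle(t,tuple(int(k) for k in p),2 if y else 4,(0,0,255) if y<=0 else (0,200,0),-1)
    out[i//2*300:i//2*300+300,i%2*400:i%2*400+400]=t; print(i,n,u0,v0)
cv2.imwrite('pics/sad.png',out)
```

```text
0 x1 341 82
1 x1 191 100
2 x2 223 6
3 x2 381 0
```

View pics/sad.png

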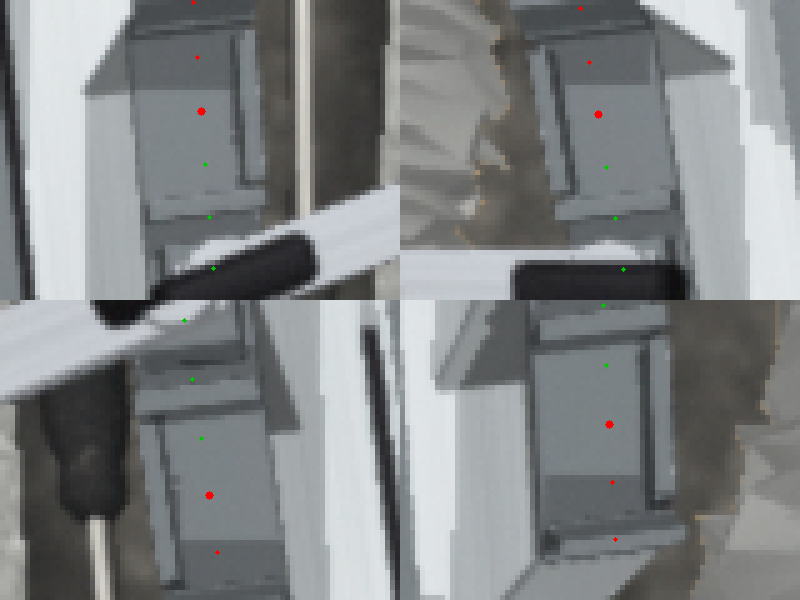

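The saddle floors lie between y≈-15 and +15 in all four tiles, so the saddle y is about 0, as expected. Now I'll re-measure the bar from two wrist places.

```bash
cat > bar.py <<'E'
from act import *
from scipy.optimize import least_squares
def barfit(views,guess):
    hb=[];
    for n in views:
        im=cv2.imread(f'pics/{n}.png'); g=cv2.cvtColor(im,cv2.COLOR_BGR2GRAY); hsv=cv2.cvtColor(im,cv2.COLOR_BGR2HSV)
        pr=proj(n,[*guess,.045])[0]
        l=cv2.connectedComponentsWithStats((g<55).astype(np.uint8),connectivity=4)
        k=[i for i in range(1,l[0]) if 100<l[2][i][4]<1500]; 
        i=min(k,key=lambda i:np.linalg.norm(l[3][i]-pr)); hb.append((n,l[3][i])); print(n,'handle',l[3][i].round(1),l[2][i][2:],'pred',pr.round(1))
        m=((g>150)&(hsv[...,1]<40)).astype(np.uint8); m[l[1]==i]=1; m=cv2.morphologyEx(m,cv2.MORPH_CLOSE,np.ones((5,5)))
        l2=cv2.connectedComponents(m)[1]; u,v=l[3][i].astype(int); c=max(cv2.findContours((l2==l2[v,u]).astype(np.uint8),0,1)[0],key=cv2.contourArea).reshape(-1,2)
        X=np.array([atz(n,p,.010)[:2] for p in c]); r=cv2.minAreaRect((X*1000).astype(np.float32)); print('  rect',np.round(r[0],1),np.round(r[1],1),round(r[2],1))
    return hb
def solve(hb,yaw,guess):
    f=lambda p: np.ravel([boxc(n,np.array([p[0],p[1],.038+p[2]]),rot(yaw).as_matrix(),np.array([.018,.006,.028]))-uv for n,uv in hb])
    s=least_squares(f,[*guess,0],x_scale=.01); print('bar',s.x.round(4),s.fun.round(1)); return s.x
E
python3 - <<'E'
from bar import *
robot.reach((0.5,-.42,.33),down(np.pi/2)); robot.pause(.2); snap('wrist','b1')
robot.reach((0.5,-.17,.36),down(-np.pi/2)); robot.pause(.2); snap('wrist','b2'); st('')
hb=barfit(['b1','b2'],(.465,-.2854)); solve(hb,1.45,(.465,-.285))
E
```

```text
t 64.9 p [ 0.5    -0.1701  0.36  ] w 0.006 F [ 0.7 -0.8 -0.2]
b1 handle [290.3  89.3] [ 17  40 513] pred [290.5  90.3]
  rect [ 464.9 -285.3] [159.   25.5] 81.8
b2 handle [354.  109.2] [ 15  35 360] pred [353.8 109.1]
  rect [ 464.9 -285.1] [158.7  25.4] 81.9
bar [ 0.4646 -0.2848 -0.0011] [ 0.1 -0.   0.1 -0. ]
```

The bar is measured consistently: centre (0.4648, -0.2851), yaw 81.85°, size 159 x 25.4, z≈0. Picking it and placing it in the saddles.

```bash
cat >> act.py <<'E'
def placebar(dx=0,dy=0):
    q=down(RA); p=rk([dx,dy,0]); robot.movel(p+[0,0,.265],q,max_speed=.2); st('above saddle'); robot.movel(p+[0,0,.175],max_speed=.15)
    g=robot.movel(p+[0,0,.148],max_speed=.04,guard=8); st(f'bar down {g}'); return g
E
python3 - <<'E'
from act import *
b=np.array([.4648,-.2851]); q=down(np.deg2rad(81.85))
robot.gripper_to(.42,50); robot.reach([*b,.13],q); print('touch',robot.movel([*b,.041],max_speed=.12,guard=8)); st('')
robot.gripper_to(0,50); st('grip'); robot.movel([*b,.07],max_speed=.1); robot.movel([*b,.265],max_speed=.2); st('lift')
placebar(); print(robot.read_torque().round(2))
E
```

```text
touch False
 t 69.4 p [ 0.4651 -0.2853  0.0415] w 0.425 F [ 0.2 -0.4 -0.1]
grip t 69.9 p [ 0.4649 -0.2852  0.0412] w 0.123 F [-0.3  1.9  5.5]
lift t 71.5 p [ 0.4643 -0.2847  0.2638] w 0.132 F [-0.9  0.1 -1.7]
above saddle t 73.2 p [ 0.5184 -0.0042  0.2648] w 0.131 F [ 0.2 -0.6 -2. ]
bar down True t 74.5 p [ 0.5184 -0.0037  0.1528] w 0.134 F [0.4 0.2 2.1]
[-0.02 -0.02  0.04]
```

The bar's underside is at 0.1118, so it is seated. Releasing it and closing the front latch, then the rear.

```bash
cat >> act.py <<'E'
def latch(sx,th,sgn):
    "sgn=+1 front (close anticlockwise), -1 rear"
    yf=RA+np.pi/2; p=rk([sx,.0335,0]); robot.gripper_to(.35,40)
    robot.reach(p+[0,0,.20],down(yf-sgn*th)); print('touch',robot.movel(p+[0,0,.140],max_speed=.12,guard=6)); st('latch')
    robot.gripper_to(0,40); st('grip')
    for f in (.5,0,-.03/th):
        j=robot.inverse_kinematics(robot.read_position(),down(yf-sgn*th*f)); robot.set_joints(j)
    st('turned'); print(robot.read_torque().round(2),'yaw',(R.from_quat(np.roll(robot.read_orientation(),-1)).as_matrix()[:2,0]).round(3))
    robot.gripper_to(.3); robot.movel(p+[0,0,.22],max_speed=.2); st('off')
E
python3 - <<'E'
from act import *
robot.gripper_to(.35); robot.movel(robot.read_position()+[0,0,.08],max_speed=.2); st('bar released')
latch(-.075,1.35,1)
E
```

```text
bar released t 75.5 p [ 0.5181 -0.0037  0.2331] w 0.354 F [-0.3  0.6 -1.7]
touch False
latch t 76.8 p [0.4408 0.0205 0.1404] w 0.352 F [-0.8 -0.4  0.5]
grip t 77.3 p [0.4406 0.0202 0.1405] w 0.106 F [-0.3 -6.7  3.8]
turned t 79.0 p [0.4399 0.0205 0.1405] w 0.109 F [-1.7  2.5 -0.1]
[ 0.43  0.45 -0.78] yaw [-0.143  0.99 ]
off t 80.0 p [0.4401 0.0207 0.2201] w 0.305 F [ 1.4  0.3 -0.7]
```

Run:
```python
from act import *
latch(.075,1.43,-1)
robot.reach((0.5,-0.18,0.36),down(np.pi/2)); robot.pause(.2); snap('wrist','y2'); st('')
robot.reach((0.5,-0.30,0.36),down(np.pi/2)); robot.pause(.2); snap('wrist','y3'); st('')
for n in ('y2','y3'):
    g=cv2.cvtColor(cv2.imread(f'pics/{n}.png'),cv2.COLOR_BGR2GRAY)
    l=cv2.connectedComponentsWithStats((g<58).astype(np.uint8),connectivity=4)
    for nm,c,ang,half in [('handle',[0,0,.150],0,[.018,.006,.028]),('Lf',[-.075,.0335,.141],0,[.005,.015,.012]),('Lr',[.075,.0335,.141],0,[.005,.015,.012]),('keeper',[-.018,-.124,.098],0,[.011,.005,.014])]:
        pr=boxc(n,rk(c),(rot(RA)*rot(ang)).as_matrix(),np.array(half))
        k=[i for i in range(1,l[0]) if 100<l[2][i][4]<1500]; i=min(k,key=lambda i:np.linalg.norm(l[3][i]-pr)); print(n,nm,pr.round(1),l[3][i].round(1),l[2][i][2:])
```

```text
touch False
latch t 82.2 p [0.5893 0.0382 0.1405] w 0.352 F [-0.7 -0.2  0.8]
grip t 82.7 p [0.5893 0.0374 0.1406] w 0.106 F [-1.9 -7.3  4.7]
turned t 84.4 p [0.589  0.0369 0.1406] w 0.11 F [-1.3 -4.1 -0.9]
[-0.89  0.26  0.78] yaw [-0.09   0.996]
off t 85.4 p [0.5891 0.0382 0.2202] w 0.301 F [0.1 0.7 0.4]
 t 86.8 p [ 0.5003 -0.1793  0.3594] w 0.3 F [-0.1 -0.2 -0.1]
 t 87.6 p [ 0.5002 -0.2991  0.3602] w 0.297 F [-0.5 -0.1  0.7]
y2 handle [345.7  23. ] [345.6  20.6] [  49   41 1440]
y2 Lf [254.7  -3.8] [257.    8.6] [ 14  20 214]
y2 Lr [426.9 -26.4] [345.6  20.6] [  49   41 1440]
y2 keeper [337.8 169.9] [338.  169.7] [ 19  10 163]
y3 handle [ 347.3 -146.1] [338.6  47.3] [ 21  17 300]
y3 Lf [ 248.3 -172.4] [338.6  47.3] [ 21  17 300]
y3 Lr [ 436.1 -199.1] [338.6  47.3] [ 21  17 300]
y3 keeper [338.5  47.3] [338.6  47.3] [ 21  17 300]
```

The keeper matches its prediction to 0.2 px, and both latches reached their stops (0.78 Nm torque). Now the plunger.

Run:
```python
from act import *
q=down(RA); p=rk([-.018-.005,-.124,0]); ux=rot(RA).apply([1,0,0])
robot.gripper_to(.25,40); robot.reach(p+[0,0,.17],q); robot.movel(p+[0,0,.105],max_speed=.15)
g=robot.movel(p+[0,0,.089],max_speed=.03,guard=4); st(f'plate {g}')
robot.gripper_to(0,40); st('grip'); z0=robot.read_position()[2]
g=robot.movel(p+[0,0,.0765],max_speed=.03,guard=20); st(f'press {g}'); z1=robot.read_position()[2]; print('tip z',z1-.008)
```

```text
plate True t 90.5 p [ 0.5104 -0.1298  0.0904] w 0.249 F [-0.3  0.8  8.1]
grip t 90.9 p [ 0.5108 -0.1303  0.0909] w 0.109 F [-0.9 -5.3  6.6]
press True t 91.3 p [ 0.5119 -0.1303  0.0792] w 0.107 F [ 1.   1.  12.8]
tip z 0.07121039805626672
```

Run:
```python
from act import *
p=rk([-.018-.005,-.124,0]); ux=rot(RA).apply([1,0,0])
g=robot.movel(p+[0,0,.0783],max_speed=.02,guard=12); st(f'press2 {g}'); z=robot.read_position()[2]
g=robot.movel(p+ux*.0185+[0,0,.0783],max_speed=.03,guard=15); st(f'slide {g}')
x=rot(-RA).apply(robot.read_position()-[RX,RY,0]); print('slid',x[0]+.023)
```

```text
press2 False t 91.6 p [ 0.5115 -0.1303  0.0791] w 0.109 F [ 0.9 -3.  15.8]
slide True t 92.2 p [ 0.5285 -0.1283  0.0792] w 0.105 F [-2.6 -1.9 13.1]
slid 0.018343166998274436
```

Run:
```python
from act import *
robot.gripper_to(.25); st('open'); robot.movel(robot.read_position()+[0,0,.1],max_speed=.1); st('up')
robot.reach((0.5,-0.30,0.36),down(np.pi/2)); robot.pause(.2); snap('wrist','z3')
robot.reach((0.5,0.1,0.36),down(-np.pi/2)); robot.pause(.2); snap('wrist','z1'); st('')
for n,it in (('z3',[('keeper',[0,-.124,.0875],[.011,.005,.014]),('keeper up',[-.018,-.124,.098],[.011,.005,.014])]),('z1',[('handle',[0,0,.150],[.018,.006,.028]),('Lf',[-.075,.0335,.141],[.005,.015,.012]),('Lr',[.075,.0335,.141],[.005,.015,.012])])):
    g=cv2.cvtColor(cv2.imread(f'pics/{n}.png'),cv2.COLOR_BGR2GRAY)
    l=cv2.connectedComponentsWithStats((g<58).astype(np.uint8),connectivity=4)
    for nm,c,half in it:
        pr=boxc(n,rk(c),rot(RA).as_matrix(),np.array(half))
        k=[i for i in range(1,l[0]) if 100<l[2][i][4]<1500]; i=min(k,key=lambda i:np.linalg.norm(l[3][i]-pr)); print(n,nm,pr.round(1),l[3][i].round(1),l[2][i][2:])
```

```text
open t 92.6 p [ 0.5293 -0.1289  0.0795] w 0.248 F [-1.4 -5.7 12.5]
up t 93.8 p [ 0.5289 -0.1288  0.1789] w 0.253 F [-0.3 -0.2 -0.3]
 t 98.0 p [0.5001 0.0998 0.36  ] w 0.249 F [ 0.4  0.6 -0.2]
z3 keeper [355.7  47. ] [355.7  46.9] [ 21  17 294]
z3 keeper up [338.6  46.5] [355.7  46.9] [ 21  17 294]
z1 handle [302.6 109.2] [302.8 107.2] [ 44  50 842]
z1 Lf [387.3 137.9] [434.4 138.7] [ 10 121 372]
z1 Lr [230.8 157. ] [230.4 157.6] [ 19  32 433]
```

Run:
```python
from act import *
g=cv2.cvtColor(cv2.imread('pics/z1.png'),cv2.COLOR_BGR2GRAY)
w=g[105:172,367:412]
for th in (35,45,52): 
    l=cv2.connectedComponentsWithStats((w<th).astype(np.uint8),connectivity=4); print(th,[(l[2][i][2:],(l[3][i]+[367,105]).round(1)) for i in range(1,l[0]) if l[2][i][4]>60])
robot.reach((0.5,0.2,0.33),down(-np.pi/2)); robot.pause(.2); snap('wrist','v6')
im=cv2.imread('pics/v6.png')[170:300,225:420]; m=(cv2.cvtColor(im,6)>215).astype(np.uint8)
c=max(cv2.findContours(m,0,1)[0],key=cv2.contourArea).reshape(-1,2)+[225,170]; X=np.array([atz('v6',p,.104)[:2] for p in c]); print('plate strip',cv2.minAreaRect((X*1000).astype(np.float32)),robot.read_time())
```

```text
35 [(array([ 15,  34, 164], dtype=int32), array([385.9, 142.5]))]
45 [(array([ 19,  49, 487], dtype=int32), array([389.5, 142.6]))]
52 [(array([ 21,  49, 592], dtype=int32), array([391. , 144.5])), (array([  7,  38, 137], dtype=int32), array([407.8, 155.3]))]
plate strip ((523.7655639648438, 224.41070556640625), (143.03334045410156, 7.441831588745117), 31.156457901000977) 98.8
```

```bash
python3 -c "
from workcell import robot
print(robot.job_done())"
```

```text
the job is handed in; nothing more can be done
None
```

I handed the job in at about 99 s of the 205 s allowed, with all three boards seated, the bar latched, the plunger held down by its keeper and the plain plate still leaning on the stand; my own checks bear this out, but the judge's verdict wasn't shown.

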